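# Roll the tool caddy home into its parking bay

## Task

Push the little wheeled tool caddy forward by its handle until both of its swivel castors trail straight behind, well before it reaches the parking bay, then steer it nose first between the bay's rails and ease it fully home, pressing it square against the rubber end stop for a second with a light steady push (about 5 to 10 N), and let go. Keep its wheels on the bench all the way, never bump or press it against the rails or the stop with more than 15 N, and leave the other things on the bench where they are.

Things in the scene. Friction and masses are not known exactly. Their poses are not given: they have to be found in the camera images.
- caddy: Grey tool caddy with black rubber bumper, 208 x 132 mm, about 0.8 kg. Origin on the bench under its middle; x to its nose, y to its left. Two fixed front wheels at x = 70 mm, y = +-42 mm: it rolls along x and turns about that axle's middle; two swivel castors, pivots at x = -68 mm, y = +-38 mm. Bumper 38 to 52 mm up, corners 12 mm radius; tray walls to 86 mm, tools in its front half to 145 mm.
- handle (a point): Middle of the caddy's push handle: a level round steel bar 12 mm thick along the caddy's y, 86 mm long and straight between its bends, 115 mm above the bench, at x = -88 mm of the caddy; free around and for 29 mm below. Axes as the caddy's.
- nose (a point): Middle of the front face of the caddy's bumper, 104 mm ahead of its origin, 45 mm above the bench; axes as the caddy's. It bears on the bay's rubber end stop when home.
- wheel_left (a point): Centre of the left swivel castor's wheel (28 mm), 14 mm from its upright pivot, 14 mm above the bench. Its x points from wheel to pivot: parallel to the caddy's x when the castor trails straight (wheel then at x = -82 mm of the caddy). Swings freely all round; comes straight after some 60 mm of rolling forward.
- wheel_right (a point): The same for the right swivel castor.
- rails: The parking bay's two guide rails, bare aluminium angle fixed to the bench, parallel, 55 mm high, 136 mm apart inside (2 mm of play each side of the caddy), from x = -170 to +20 mm of the bay; flared mouths, 171 mm wide at x = -201 mm. Same origin and axes as the bay.
- bay: Closed end of the parking bay: base plate with an upright angle plate bolted in its slots, the end stop. x points into the bay (the way the nose goes). Origin on the bench midway between the rails, under the middle of the stop's range: its stiff rubber face (33 to 57 mm up, gives under 1 mm at 15 N) stands square anywhere from x = -8 to +8 mm. This setting is not measured: feel for it.
- multimeter: Orange and black multimeter lying flat, 150 x 76 x 32 mm; origin under its middle. Leave alone.
- tip_cleaner: Round steel pot with brass wool, 88 mm wide, 49 mm high; origin under its middle. Leave alone.
- tape_roll: Roll of black tape lying flat, 68 mm wide, 18 mm high; origin under its middle. Leave alone.
- screwdriver: Red-handled screwdriver lying flat, 200 mm long. Leave alone.
Mind the look-alikes: they are no part of the job. Leave any turquoise look-alike of the bay alone. Several things have the shape of the caddy; the one meant has the colours described above.

How it is judged:
By the outcome, as a careful person would: the job done as asked, in the order asked, and still so for the second after the job is handed in, with the robot touching nothing.
It also fails if it takes over 66 s, if anything falls off the work surface, if the arm or the gripper's body presses on something with over 40 N, if the wrist force passes 120 N, or if a joint passes its speed limit or range.

## Robot

A 7-joint arm with a two-finger parallel gripper is mounted at the origin on the work surface. World frame = base frame: x ahead of the robot, y to its left, z up, the work surface at z = 0. Lengths are in mm, angles in rad, forces in N, time in s.
With the tool pointing down it reaches from about 425 to 950 mm from the base axis. Payload 4.7 kg.
Tool frame: the origin (TCP) lies on the front face of the gripper's body, between the roots of the fingers; the fingertips stand 73 mm ahead of it and the grasp point (between the pads) lies 54 mm ahead of it; z points along the fingers, y is the line along which they close (so a half turn about z gives the same grasp; the last joint's range is limited). The gripper opens to 85 mm and grips with 20 to 120 N. Pads are 22 mm wide; open, the fingers measure 114 mm over their backs; the gripper's body (76 mm by 85 mm) begins 54 mm behind the grasp point. The pads swing forward as they close: fully open they stand 13 mm farther back than shut.
Start: joints at [-1.33, 0.469, -0.049, 1.532, 0.024, 1.141, -0.082], TCP at [179.873, 650.605, 303.935] pointing down, gripper open.
Joint ranges: [-2.59, 2.59], [-0.33, 1.99], [-1.39, 1.29], [0.1, 2.45], [-1.04, 4.18], [0.21, 1.99], [-2.66, 2.66]. Speed limits (rad/s): [2.57, 2.57, 3.14, 3.14, 3.14, 3.14, 3.14].

## Interface

Orientations are given as a unit quaternion [w, x, y, z].
In Python, from plant import ctrl gives the robot as it stands.
- The arm moves only by the tool drive_tool, never from a script. Its argument "rows" is a list of rows, each a list of 3 entries, a list of its own where there are three numbers: the shift along the tool's x, y, z as a fraction of full scale, then the turn, a rotation vector about the tool's x, y, z as a fraction of full scale, then the opening, from 0 (shut) to 1 (fully open). A call has 1 to 12 rows; each row is the pose to reach, as a shift and turn from the pose commanded when the call began, along the tool's axes at that moment; what a row does not reach only later rows make up. Full scale, the value 1, is 150 mm for a shift and 90 degrees for a turn. A row lasts 1/12 s, in which the tool goes at most 41.7 mm and 7.16 degrees, less where a joint would pass 70% of its speed; a pose out of reach is approached as far as the arm can. A call with a number of a shift or a turn outside -1 to 1 is refused whole. A call with a gripper value outside its range is refused whole. The fingers move at their own pace and stop on an object; "squeeze" is the grip in N (left out, the last holds). Time passes only in rows, so rows that repeat a pose let the fingers close. It gives the time, the measured TCP pose, the force, the opening and the grip force at its end, in the units of the state.
- ctrl.sense(): the state, without advancing time (a new reading comes with each control period).
- ctrl.grab_frame(name): name is "side" or "top" or "wrist"; returns the picture (420x560x3 uint8, blue, green, red); there is no depth.
- ctrl.get_calibration(name): a dict with "fx", "fy", "cx", "cy" (pixels), "eye" and "attitude" of the camera in the world; the wrist camera has in their place "hand_eye" (4x4, takes a point from camera to tool coordinates, whose origin is the TCP and whose axes are the flange's). Camera axes: x right, y down, z forward; pixel columns grow to the right and rows downward; lengths in mm; the calibration is good to about 2 mm. A picture is of the moment at which its call begins: read the wrist's pose just before it. get_calibration takes no time and is no camera call.
- ctrl.job_done(): hands the job in; it is judged then, once.
Trained networks look in the newest picture that a camera, given by its name, has taken for a name from the list of things; names that differ only in an ending like _2 or _b are one class to them, and where a whole thing is asked for, a point or a joint stands for the part that bears it (a point fixed in the world has none). Each returns a list of dicts, best first, with "conf" (0 to 1); they miss things now and then, are a little off and sometimes report something else, mostly with a low value. They report only what shows in the picture. A call takes as long as a camera call. They do not tell look-alikes from the thing itself.
- ctrl.look_for(name, camera): "box" ([left, top, width, height] in pixels, round what is visible of it).
The state is a dict: "time": time; "q": joint angles; "qvel": joint speeds; "tau": joint torques, N m; "eef_pos": TCP position; "tcp_rot": TCP orientation; "wrist_force": force on the tool from outside, world axes, zero at the start; "moment": the same for the moment, N m; "width": opening from 0.0 (shut) to 1.0 (fully open); "grip_force": force on a finger pad.
Only numpy, scipy, OpenCV 4.12 (cv2) and the standard library are available. Lean on these libraries where they do the work, as an engineer would, in place of code of your own. Each camera call takes 0.05 s, during which the arm holds its last target. There are 200 camera calls.

## Working session

There is one attempt and no reset: what is moved stays moved. The work goes in short steps, Python scripts to look and compute and a tool call to move; the robot and the scene stay as the last step left them, time stands still between calls to the robot, and variables do not carry over. Pictures are saved under pics/ and viewed, at most 10 in all, crops included, and the job is handed in when it is done.

Besides the shell and the picture viewer there is one more tool, called after ">>>" by a JSON object that holds its "method" and its "body", one argument or row to a line. drive_tool: Moves the arm, as the interface text tells. Shift numbers are shares of 150 mm and turn numbers shares of 90 degrees, none past 1 either way. Its arguments: {"type":"object","properties":{"rows":{"type":"array"},"squeeze":{"type":"number"}},"required":["rows"]}

```bash
mkdir -p pics; cat > h.py <<'E'
import numpy as np,cv2
from scipy.spatial.transform import Rotation as R
from plant import ctrl
def cal(n):
    c=ctrl.get_calibration(n); return c
E
python3 - <<'E'
from h import *
s=ctrl.sense();print(s)
for n in("top","side"):
    im=ctrl.grab_frame(n);cv2.imwrite(f"pics/{n}0.png",im);print(n,ctrl.get_calibration(n))
    for k in("caddy","handle","nose","wheel_left","bay","rails"):
        print(k,[(np.round(d["box"]).tolist(),round(d["conf"],2)) for d in ctrl.look_for(k,n)])
print(ctrl.get_calibration("wrist"))
E
```

```text
{'time': 0.0, 'q': array([-1.3299076 ,  0.46945101, -0.04858012,  1.53371004,  0.02415939,
        1.14099528, -0.08228109]), 'qvel': array([ 0.00070803, -0.00011418,  0.00125579,  0.0002499 , -0.00185546,
        0.00012427,  0.00183983]), 'tau': array([ 2.30571859e-04, -5.10284400e+01, -4.60903149e-02, -2.37712044e+01,
        1.08041527e-02,  7.57283386e-03,  1.22977741e-05]), 'eef_pos': array([179.79229431, 650.15069956, 302.84798001]), 'tcp_rot': array([-6.63497736e-05,  1.34454620e-01,  9.90919259e-01, -9.86041338e-04]), 'wrist_force': array([ 0.32696244,  0.6320923 , -0.93812663]), 'moment': array([-0.00875052, -0.04394132, -0.00605352]), 'grip_force': 0.0, 'width': 0.9993325130536567}
top {'fx': 477.9894110827805, 'fy': 477.9894110827805, 'cx': 285.48717238675505, 'cy': 206.877585422703, 'eye': array([ 361.92259609,   -2.06243711, 1279.92902588]), 'attitude': array([ 0.05111764, -0.70225491,  0.70790365, -0.05565473])}
caddy [([333.0, 250.0, 93.0, 87.0], 0.89), ([342.0, 174.0, 86.0, 53.0], 0.58)]
handle [([340.0, 174.0, 86.0, 54.0], 0.89), ([333.0, 255.0, 97.0, 84.0], 0.67)]

[... 581 characters left out ...]
31.0, 216.0, 96.0, 87.0], 0.57)]
nose [([330.0, 213.0, 98.0, 88.0], 0.63), ([256.0, 270.0, 104.0, 84.0], 0.56)]
wheel_left []
bay [([189.0, 162.0, 46.0, 28.0], 0.98), ([123.0, 183.0, 53.0, 29.0], 0.7)]
rails [([189.0, 164.0, 97.0, 61.0], 0.88)]
{'fx': 292.7181128974674, 'fy': 292.7181128974674, 'cx': 278.8257469472476, 'cy': 209.53201158033326, 'hand_eye': array([[-2.33971229e-04, -9.63553900e-01, -2.67514164e-01,
         6.81359102e+01],
       [ 9.99999650e-01, -1.04858177e-05, -8.36843529e-04,
         1.70316274e+00],
       [ 8.03538741e-04, -2.67514266e-01,  9.63553565e-01,
        -6.98147998e+01],
       [ 0.00000000e+00,  0.00000000e+00,  0.00000000e+00,
         1.00000000e+00]])}
```

View pics/top0.png

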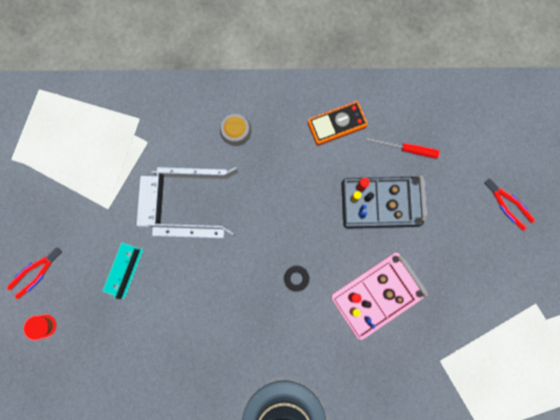

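View pics/side0.png

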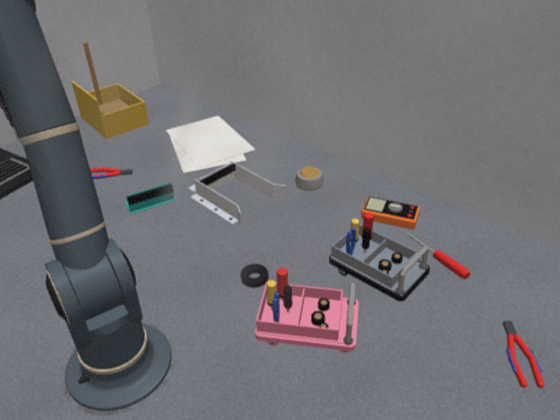

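The top view shows two caddies and two bays:
- **Caddies:** one is grey with a black bumper at (384,202), and a pink look-alike is at (380,296). The grey one is meant. Its handle is at the right (col 423) and its nose points left.
- **Bays:** the aluminium one at (150-235,200) is meant, since the other at (122,270) is the turquoise look-alike.

I'll confirm this in an enlarged crop.

```bash
cat >> h.py <<'E'
def cam(n):
    c=ctrl.get_calibration(n); a=np.array(c["attitude"])
    return c,R.from_quat(a,scalar_first=True).as_matrix(),np.array(c["eye"])
def proj(P,n="top"):
    c,A,e=cam(n); p=(np.atleast_2d(P)-e)@A
    return np.c_[c["fx"]*p[:,0]/p[:,2]+c["cx"],c["fy"]*p[:,1]/p[:,2]+c["cy"]]
def back(uv,z,n="top"):
    c,A,e=cam(n); uv=np.atleast_2d(uv).astype(float)
    d=np.c_[(uv[:,0]-c["cx"])/c["fx"],(uv[:,1]-c["cy"])/c["fy"],np.ones(len(uv))]@A.T
    return e+d*((z-e[2])/d[:,2])[:,None]
E
python3 - <<'E'
from h import *
im=cv2.imread("pics/top0.png")
a=cv2.resize(im[160:245,335:435],None,fx=6,fy=6,interpolation=cv2.INTER_CUBIC)
b=cv2.resize(im[158:244,130:240],None,fx=6,fy=6,interpolation=cv2.INTER_CUBIC)
cv2.imwrite("pics/c_caddy.png",a);cv2.imwrite("pics/c_bay.png",b)
print("base",proj([0,0,0]),proj([180,650,303]))
print("caddy corners approx z45",back([[343,178],[343,226],[420,228],[420,176]],45)[:,:2].round())
print("bay",back([[160,170],[155,235],[235,170],[232,233]],55)[:,:2].round())
E
```

```text
base [[282.95232859 424.21561209]] [[-50.37399239 376.73393045]]
caddy corners approx z45 [[ 626. -163.]
 [ 499. -160.]
 [ 492. -360.]
 [ 630. -367.]]
bay [[649. 317.]
 [478. 325.]
 [647. 121.]
 [482. 127.]]
```

View pics/c_caddy.png

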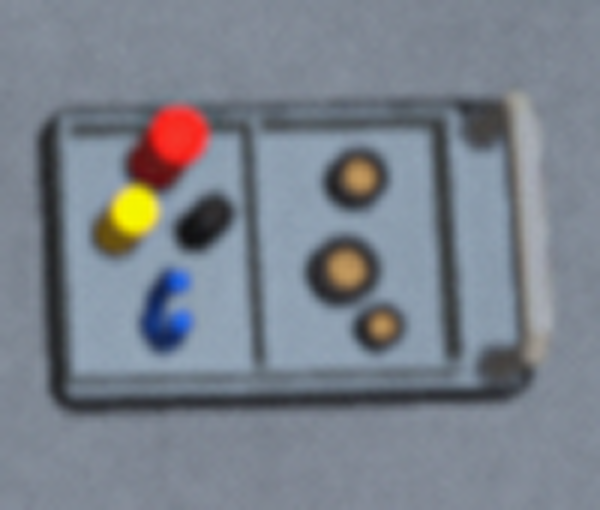

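View pics/c_bay.png

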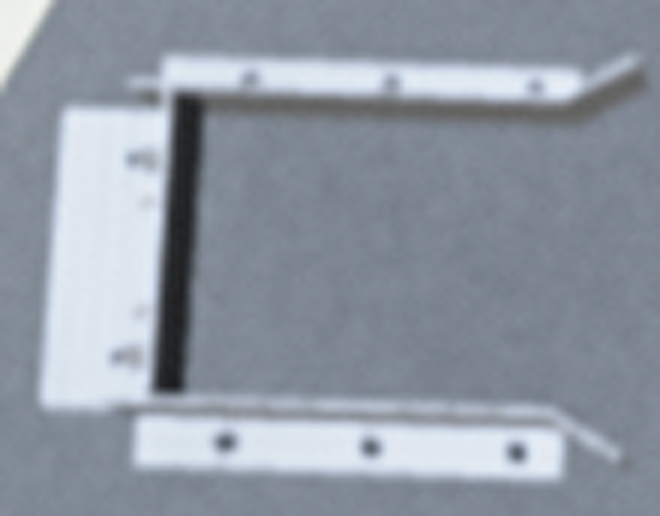

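The crops confirm the targets. The grey tray with black bumper has its handle at crop right (525,230) and its nose at left (48,260). The bare aluminium bay has its black stop at (178,240), its mouth to the right, and rail tops at rows 100 and 403. I'll compute rough poses, then get a closer wrist view on the way.

```bash
cat >> h.py <<'E'
def sh(world,s=None):
    "world displacement -> tool axes, fraction of full scale"
    s=s or ctrl.sense(); T=R.from_quat(s["tcp_rot"],scalar_first=True)
    return T.inv().apply(world)/150
E
python3 - <<'E'
from h import *
f=lambda p,o:(np.array(p)+.5)/6-.5+np.array(o)
A=(335,160);B=(130,158)
def line(ps,o,z):
    w=back(f(ps,o),z)[:,:2]; d=w[1]-w[0]; print(w.round(1).tolist(),"dir deg",np.degrees(np.arctan2(d[1],d[0])).round(2)); 
print("near side");line([[510,395],[90,408]],A,38)
print("far side");line([[480,101],[75,108]],A,52)
print("nose");line([[55,380],[42,130]],A,38)
print("handle");line([[535,360],[515,92]],A,121)
print("lower rail in top");line([[550,407],[190,400]],B,55)
print("upper rail foot/ top?");line([[570,103],[200,95]],B,0);line([[570,103],[200,95]],B,55)
print("stop front low");line([[184,390],[204,98]],B,33);line([[184,390],[204,98]],B,57)
print("flares");line([[620,460],[640,58]],B,55)
s=ctrl.sense();print(s["eef_pos"], sh(np.array([500,200,330])-s["eef_pos"]))
E
```

```text
near side
[[499.3, -361.4], [495.0, -177.9]] dir deg 91.33
far side
[[627.3, -350.7], [625.5, -173.1]] dir deg 90.6
nose
[[507.4, -163.0], [618.7, -160.2]] dir deg 1.43
handle
[[504.4, -348.3], [616.1, -345.8]] dir deg 1.27
lower rail in top
[[501.4, 155.1], [505.6, 309.4]] dir deg 88.43
upper rail foot/ top?
[[647.0, 154.7], [651.9, 323.2]] dir deg 88.32
[[634.7, 147.9], [639.4, 309.2]] dir deg 88.32
stop front low
[[512.6, 317.8], [643.0, 313.0]] dir deg -2.12
[[509.7, 311.6], [637.6, 306.9]] dir deg -2.12
flares
[[478.4, 124.9], [654.6, 117.6]] dir deg -2.38
[179.887687   650.56735829 303.95862165] [-2.8574723  -2.32632067 -0.17389463]
```

>>> {"method": "drive_tool", "body": {
  "rows": [
    [[-0.25,-0.2,-0.05],[0,0,-0.06],0.45],
    [[-0.5,-0.4,-0.1],[0,0,-0.12],0.45],
    [[-0.75,-0.6,-0.15],[0,0,-0.18],0.45],
    [[-1,-0.8,-0.2],[0,0,-0.183],0.45],
    [[-1,-0.8,-0.2],[0,0,-0.183],0.45]
  ]
}}

```text
time: 1.12
eef_pos: [295.5, 491.5, 334.7]
tcp_rot: [0.001, -0.007, 1.0, -0.0]
wrist_force: [1.3, -0.4, -0.6]
width: 0.453
grip_force: 0.0
```

>>> {"method": "drive_tool", "body": {
  "rows": [
    [[-0.2,-0.25,0],[0,0,0],0.45],
    [[-0.4,-0.5,0],[0,0,0],0.45],
    [[-0.6,-0.75,0],[0,0,0],0.45],
    [[-0.8,-1,0],[0,0,0],0.45]
  ]
}}

```text
time: 1.45
eef_pos: [399.8, 364.9, 334.4]
tcp_rot: [0.0, -0.009, 1.0, 0.0]
wrist_force: [0.7, 0.4, 0.4]
width: 0.452
grip_force: 0.0
```

>>> {"method": "drive_tool", "body": {
  "rows": [
    [[-0.1,-0.25,0],[0,0,0],0.45],
    [[-0.2,-0.5,0],[0,0,0],0.45],
    [[-0.3,-0.75,0],[0,0,0],0.45],
    [[-0.4,-0.9,0],[0,0,0],0.45],
    [[-0.4,-0.9,0],[0,0,0],0.45],
    [[-0.4,-0.9,0],[0,0,0],0.45]
  ]
}}

```text
time: 1.95
eef_pos: [462.1, 231.2, 334.2]
tcp_rot: [0.0, -0.007, 1.0, 0.0]
wrist_force: [0.3, 1.2, 0.2]
width: 0.448
grip_force: 0.0
```

```bash
cat >> h.py <<'E'
def shot(tag):
    s=ctrl.sense(); im=ctrl.grab_frame("wrist"); cv2.imwrite(f"pics/{tag}.png",im); np.savez(f"pics/{tag}.npz",p=s["eef_pos"],q=s["tcp_rot"]); return s
def wcam(tag):
    d=np.load(f"pics/{tag}.npz"); c=ctrl.get_calibration("wrist"); H=np.array(c["hand_eye"])
    T=R.from_quat(d["q"],scalar_first=True).as_matrix()
    return c,T@H[:3,:3],T@H[:3,3]+d["p"]
def wback(tag,uv,z):
    c,A,e=wcam(tag); uv=np.atleast_2d(uv).astype(float)
    d=np.c_[(uv[:,0]-c["cx"])/c["fx"],(uv[:,1]-c["cy"])/c["fy"],np.ones(len(uv))]@A.T
    return e+d*((z-e[2])/d[:,2])[:,None]
def wproj(tag,P):
    c,A,e=wcam(tag); p=(np.atleast_2d(P)-e)@A
    return np.c_[c["fx"]*p[:,0]/p[:,2]+c["cx"],c["fy"]*p[:,1]/p[:,2]+c["cy"]]
E
python3 - <<'E'
from h import *
s=shot("w1");print(s["time"],s["eef_pos"],s["tcp_rot"],wcam("w1")[2])
E
```

```text
1.95 [462.09454462 231.15627173 334.23598256] [ 3.18580487e-04 -6.72061231e-03  9.99977338e-01  2.33598460e-04] [394.39487093 231.96066792 404.0070482 ]
```

View pics/w1.png

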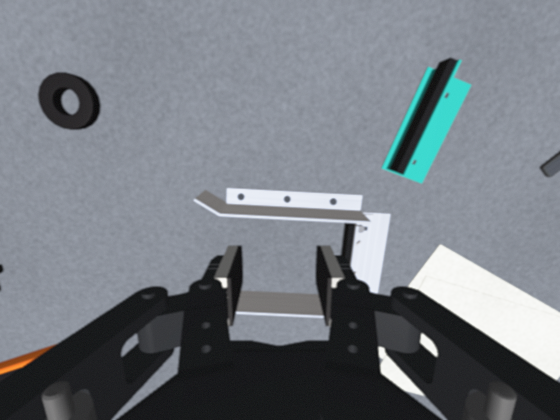

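The wrist view shows the near rail at rows 190-219, the far rail at rows 292-315 behind the fingers, and the stop at (347,240). Moving 110 mm outward should clear the view.

>>> {"method": "drive_tool", "body": {
  "rows": [
    [[-0.25,0,0],[0,0,0],0.45],
    [[-0.5,0,0],[0,0,0],0.45],
    [[-0.73,0,0],[0,0,0],0.45],
    [[-0.73,0,0],[0,0,0],0.45],
    [[-0.73,0,0],[0,0,0],0.45],
    [[-0.73,0,0],[0,0,0],0.45]
  ]
}}

```text
time: 2.5
eef_pos: [569.5, 236.5, 333.2]
tcp_rot: [-0.001, -0.01, 1.0, 0.0]
wrist_force: [-0.9, 0.2, -0.0]
width: 0.449
grip_force: 0.0
```

```bash
python3 - <<'E'
from h import *
s=shot("w2");print(s["time"],s["eef_pos"],s["tcp_rot"],wcam("w2")[2])
im=cv2.imread("pics/w2.png")
cv2.imwrite("pics/w2c.png",cv2.resize(im[90:290,165:431],None,fx=3,fy=3,interpolation=cv2.INTER_CUBIC))
E
```

```text
2.5 [569.46164808 236.46328628 333.23997141] [-9.67651238e-04 -1.02467811e-02  9.99947021e-01  1.51673154e-04] [501.94414527 236.80347628 403.18529688]
```

View pics/w2c.png

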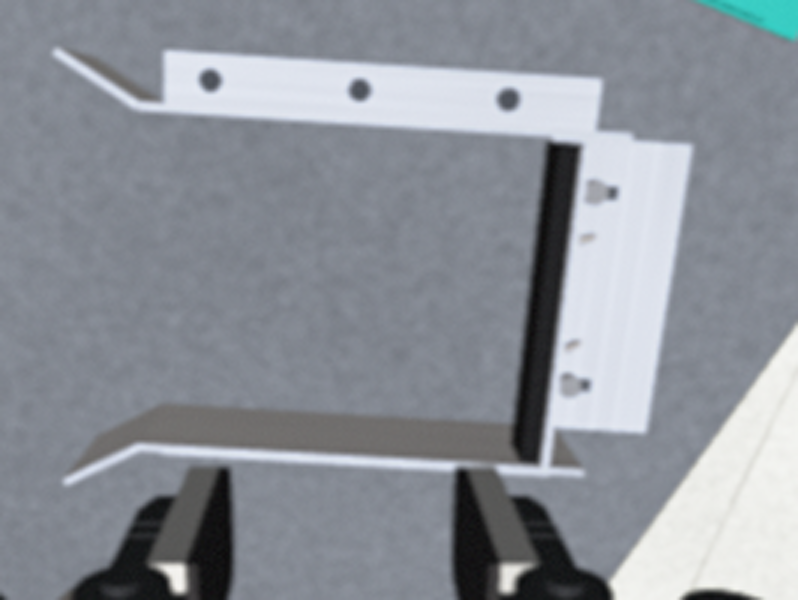

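The crop shows:
- **Near rail:** inner edge (140,108)→(550,135).
- **Far rail:** top (140,444)→(540,464), foot (165,404)→(512,425).
- **Flare tips:** (55,48) and (65,483).
- **Rubber stop:** front face from (548,142) to (514,442).

Next I'll fit the bay pose.

```bash
python3 - <<'E'
from h import *
from scipy.optimize import least_squares
f=lambda p:(np.array(p)+.5)/3-.5+np.array([165,90])
g=lambda p,z:wback("w2",f(p),z)[:,:2]
near=g([[150,109],[350,122],[545,135]],55); far=g([[145,445],[350,454],[535,464]],55); foot=g([[170,404],[500,424]],0)
knee=g([[138,108],[138,444]],55); tips=g([[56,48],[65,484]],55)
low=g([[548,145],[514,440]],33)
print("near",near.round(1).tolist(),"far",far.round(1).tolist(),"foot",foot.round(1).tolist())
print("knee",knee.round(1).tolist(),"tips",tips.round(1).tolist(),"stop",low.round(1).tolist())
def loc(p,w):
    c,s_=np.cos(p[2]),np.sin(p[2]); d=w-p[:2]; return np.c_[d@[c,s_],d@[-s_,c]]
# bay y to left of heading(+y world) => world -x : near rail is +68
def res(p):
    return np.r_[loc(p,near)[:,1]-68,loc(p,far)[:,1]+68,loc(p,knee)[:,0]+170,loc(p,tips)[:,0]+201,(loc(p,tips)[:,1]-[85.5,-85.5])*.5]
r=least_squares(res,[570,310,1.54]);print("bay",r.x[:2],np.degrees(r.x[2]),r.fun.round(1))
print("footlocal",loc(r.x,foot),"stop",loc(r.x,low))
b=[r.x[2],1]
s=ctrl.sense();print("to caddy", np.round(sh(np.array([562,-300,333])-s["eef_pos"]),3))
E
```

```text
near [[500.2, 163.2], [503.4, 239.6], [506.7, 314.6]] far [[636.9, 155.9], [639.2, 242.6], [642.1, 321.4]] foot [[636.9, 156.0], [643.8, 316.1]]
knee [[499.9, 158.6], [636.5, 153.0]] tips [[478.9, 128.8], [655.4, 121.0]] stop [[511.0, 321.0], [639.7, 316.4]]
bay [574.88109139 325.71895125] 87.72436636626014 [ 0.2 -0.  -0.3 -0.7  0.4  0.6  0.1 -0.2  0.4 -0.4  1.3 -1.6]
footlocal [[-167.07691626  -68.66930583]
 [  -6.89698159  -69.27026763]] stop [[ -7.21744572  63.67546718]
 [ -6.75785532 -65.10823096]]
to caddy [ 1.220e-01 -3.574e+00  2.000e-03]
```

>>> {"method": "drive_tool", "body": {
  "rows": [
    [[0,-0.25,0],[0,0,0],0.45],
    [[0,-0.5,0],[0,0,0],0.45],
    [[0,-0.75,0],[0,0,0],0.45],
    [[0,-1,0],[0,0,0],0.45]
  ]
}}

```text
time: 2.88
eef_pos: [571.8, 84.5, 334.4]
tcp_rot: [0.0, -0.01, 1.0, 0.001]
wrist_force: [-0.0, -0.0, 1.0]
width: 0.453
grip_force: 0.0
```

>>> {"method": "drive_tool", "body": {
  "rows": [
    [[0,-0.25,0],[0,0,0],0.45],
    [[0,-0.5,0],[0,0,0],0.45],
    [[0,-0.75,0],[0,0,0],0.45],
    [[0,-1,0],[0,0,0],0.45]
  ]
}}

```text
time: 3.22
eef_pos: [574.8, -65.5, 334.6]
tcp_rot: [0.0, -0.01, 1.0, 0.001]
wrist_force: [1.1, -0.1, 0.6]
width: 0.452
grip_force: 0.0
```

>>> {"method": "drive_tool", "body": {
  "rows": [
    [[0.02,-0.25,0],[0,0,0],0.45],
    [[0.04,-0.5,0],[0,0,0],0.45],
    [[0.06,-0.75,0],[0,0,0],0.45],
    [[0.08,-1,0],[0,0,0],0.45],
    [[0.08,-1,0],[0,0,0],0.45],
    [[0.08,-1,0],[0,0,0],0.45],
    [[0.08,-1,0],[0,0,0],0.45]
  ]
}}

```text
time: 3.8
eef_pos: [566.5, -213.7, 334.0]
tcp_rot: [0.0, -0.01, 1.0, 0.001]
wrist_force: [0.7, 0.5, -0.1]
width: 0.452
grip_force: 0.0
```

```bash
python3 - <<'E'
from h import *
s=shot("w3");print(s["time"],s["eef_pos"],s["tcp_rot"],wcam("w3")[2])
im=cv2.imread("pics/w3.png")
print(wproj("w3",[[562,-164,45],[562,-264,45],[562,-352,115],[495,-264,45],[628,-264,45]]).round())
cv2.imwrite("pics/w3c.png",cv2.resize(im[70:270,165:431],None,fx=3,fy=3,interpolation=cv2.INTER_CUBIC))
E
```

```text
3.8 [ 566.47791153 -213.67850398  334.04802603] [ 1.73996535e-04 -9.69180227e-03  9.99952650e-01  8.58379126e-04] [ 498.80253308 -213.36359114  403.83819061]
[[317. 182.]
 [237. 180.]
 [140. 191.]
 [236. 124.]
 [238. 231.]]
```

View pics/w3c.png

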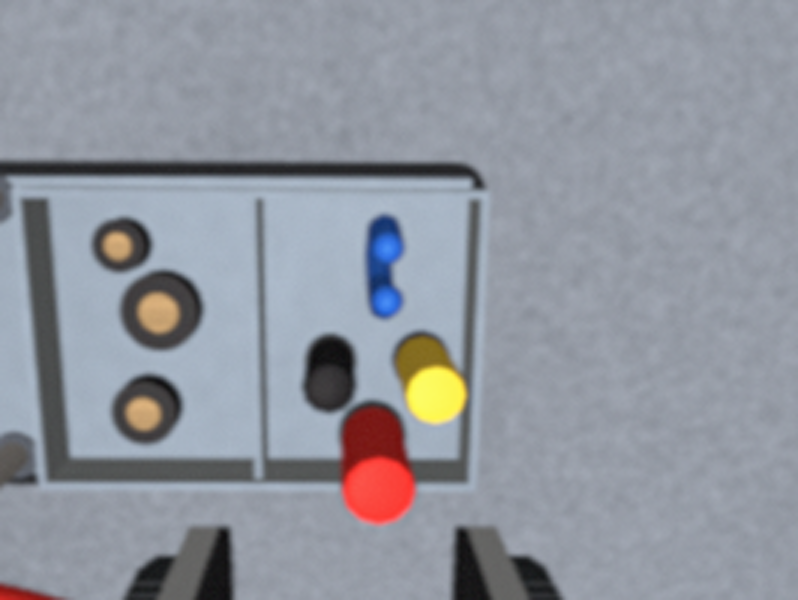

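The crop shows the caddy's near bumper edge at rows 163-165 and the front wall corner at (485,190), but the handle is cut off at the left. I'll view the left part of the same frame.

```bash
python3 - <<'E'
from h import *
im=cv2.imread("pics/w3.png")
cv2.imwrite("pics/w3d.png",cv2.resize(im[105:255,110:310],None,fx=4,fy=4,interpolation=cv2.INTER_CUBIC))
E
```

```text
(no output)
```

View pics/w3d.png

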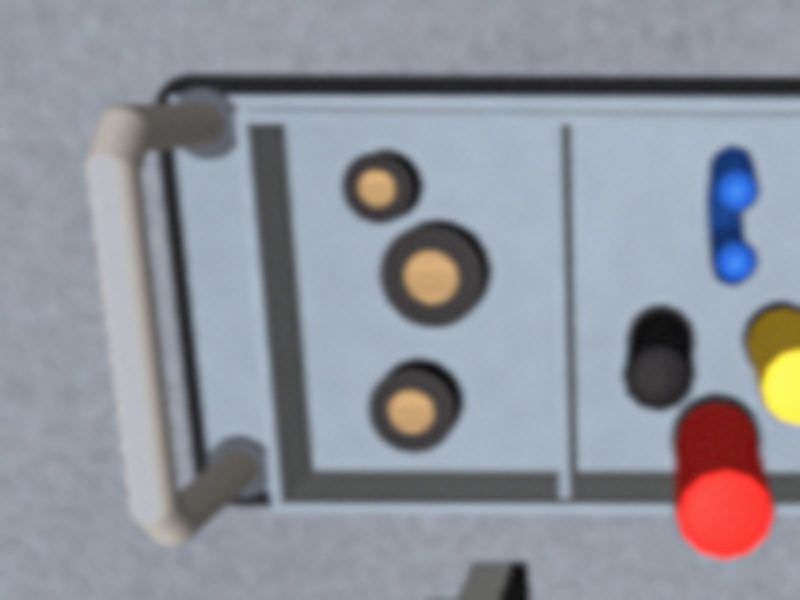

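The frame shows the handle bar from (112,160) to (153,520), with its middle near (132,335). The near bumper edge is at row 77. I'll fit the caddy pose from these.

```bash
python3 - <<'E'
from h import *
from scipy.optimize import least_squares
d4=lambda p,z:wback("w3",(np.array(p)+.5)/4-.5+np.array([110,105]),z)[:,:2]
c3=lambda p,z:wback("w3",(np.array(p)+.5)/3-.5+np.array([165,70]),z)[:,:2]
near=np.r_[d4([[200,77],[500,77],[780,78]],48),c3([[200,163],[450,165]],48)]
bar=d4([[112,160],[132,335],[153,520]],115); ends=d4([[118,122],[166,530]],115)
far=c3([[50,488],[465,487]],86); frontw=c3([[487,200],[476,480]],86); nose=np.array([[507.4,-163.0],[618.7,-160.2]])
ang=lambda w:np.degrees(np.arctan2(*(w[-1]-w[0])[::-1]))
for n,w in dict(near=near,bar=bar,ends=ends,far=far,front=frontw).items(): print(n,w.round(1).tolist(),round(ang(w),2))
def loc(p,w):
    c,s=np.cos(p[2]),np.sin(p[2]); d=w-p[:2]; return np.c_[d@[c,s],d@[-s,c]]
res=lambda p:np.r_[loc(p,near)[:,1]-66,loc(p,bar)[:,0]+88,loc(p,ends)[:,1].mean()]
r=least_squares(res,[562,-264,1.58]);p=r.x;print("caddy",p[:2],np.degrees(p[2]),r.fun.round(1),"nose top:",loc(p,nose),"front/far",loc(p,frontw),loc(p,far))
print("handle",p[:2]-88*np.array([np.cos(p[2]),np.sin(p[2])]))
E
```

```text
near [[496.6, -352.1], [494.9, -264.7], [493.6, -183.0], [495.1, -268.5], [494.0, -171.3]] 90.82
bar [[516.6, -348.9], [559.6, -348.6], [608.9, -348.3]] 0.37
ends [[507.7, -346.5], [611.6, -345.2]] 0.73
far [[616.4, -323.1], [613.0, -163.8]] 91.22
front [[506.1, -162.1], [610.1, -159.8]] 1.3
caddy [ 560.62049258 -260.62539748] 90.44613154763765 [-1.2 -0.2  0.4 -0.4 -0.1  0.1  0.  -0.1  1.6] nose top: [[ 98.03683331  52.45873023]
 [ 99.9701237  -58.85969766]] front/far [[ 98.91009933  53.79075073]
 [100.46394726 -50.27531263]] [[-62.88998297 -55.32493319]
 [ 96.38886586 -53.16365268]]
handle [ 561.30569452 -348.62272982]
```

>>> {"method": "drive_tool", "body": {
  "rows": [
    [[0.02,-0.25,0.06],[0,0,0],0.45],
    [[0.03,-0.5,0.12],[0,0,0],0.45],
    [[0.04,-0.75,0.2],[0,0,0],0.45],
    [[0.05,-0.9,0.35],[0,0,0],0.45],
    [[0.05,-0.9,0.5],[0,0,0],0.45],
    [[0.05,-0.9,0.5],[0,0,0],0.45],
    [[0.05,-0.9,0.5],[0,0,0],0.45]
  ]
}}

```text
time: 4.43
eef_pos: [562.2, -347.7, 257.7]
tcp_rot: [-0.001, -0.011, 1.0, 0.002]
wrist_force: [-0.4, 0.3, 0.9]
width: 0.453
grip_force: 0.0
```

```bash
python3 - <<'E'
from h import *
s=shot("w4");print(s["time"],s["eef_pos"],s["tcp_rot"],s["wrist_force"])
print(np.round(sh(np.array([562,-348.6,170])-s["eef_pos"]),3))
im=cv2.imread("pics/w4.png")
cv2.imwrite("pics/w4c.png",cv2.resize(im,None,fx=1.4,fy=1.4))
E
```

```text
4.4333 [ 562.23270447 -347.70437954  257.74259819] [-0.00105019 -0.01050424  0.99994308  0.00154625] [-0.39779798  0.25837283  0.85623786]
[ 0.002 -0.007  0.585]
```

View pics/w4c.png

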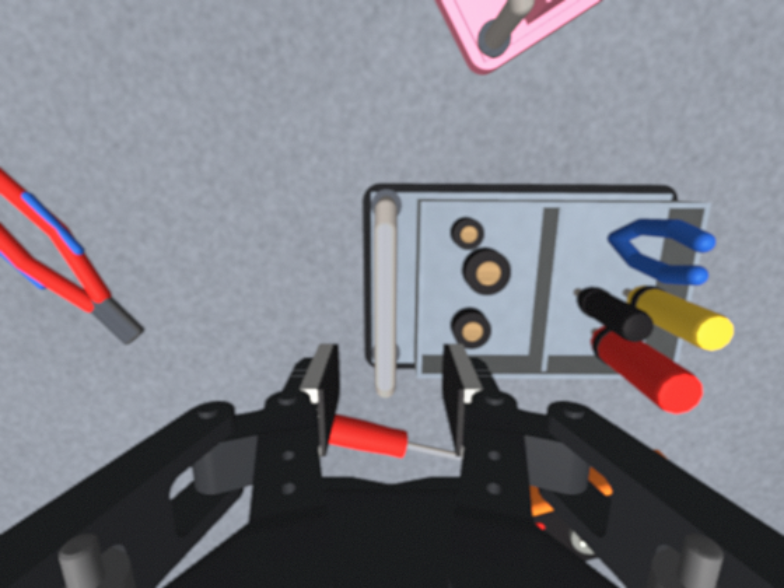

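The handle bar, at col 385, lies midway between the fingers at cols 337 and 443. I'll descend and grip lightly.

>>> {"method": "drive_tool", "body": {
  "rows": [
    [[0,-0.01,0.2],[0,0,0],0.45],
    [[0,-0.01,0.4],[0,0,0],0.45],
    [[0,-0.01,0.52],[0,0,0],0.45],
    [[0,-0.01,0.585],[0,0,0],0.45],
    [[0,-0.01,0.585],[0,0,0],0.45],
    [[0,-0.01,0.585],[0,0,0],0.45]
  ],
  "squeeze": 20
}}

```text
time: 4.98
eef_pos: [562.9, -351.4, 172.7]
tcp_rot: [0.001, -0.01, 1.0, -0.0]
wrist_force: [-0.3, -0.5, 0.2]
width: 0.445
grip_force: 0.0
```

>>> {"method": "drive_tool", "body": {
  "rows": [
    [[0,0,0],[0,0,0],0.3],
    [[0,0,0],[0,0,0],0.2],
    [[0,0,0],[0,0,0],0.1],
    [[0,0,0],[0,0,0],0.05],
    [[0,0,0],[0,0,0],0.05],
    [[0,0,0],[0,0,0],0.05]
  ],
  "squeeze": 20
}}

```text
time: 5.48
eef_pos: [562.5, -352.7, 172.8]
tcp_rot: [0.001, -0.009, 1.0, -0.001]
wrist_force: [0.5, -0.6, 6.1]
width: 0.129
grip_force: 20.1
```

>>> {"method": "drive_tool", "body": {
  "rows": [
    [[0.001,0.027,0],[0,0,0.0008],0.05],
    [[0.004,0.08,0],[0,0,0.0023],0.05],
    [[0.006,0.14,0],[0,0,0.0041],0.05],
    [[0.009,0.2,0],[0,0,0.0058],0.05],
    [[0.011,0.26,0],[0,0,0.0076],0.05],
    [[0.013,0.32,0],[0,0,0.0093],0.05],
    [[0.015,0.38,0],[0,0,0.0111],0.05],
    [[0.017,0.44,0],[0,0,0.0128],0.05],
    [[0.018,0.5,0],[0,0,0.0146],0.05],
    [[0.02,0.56,0],[0,0,0.0163],0.05],
    [[0.021,0.627,0],[0,0,0.0182],0.05]
  ]
}}

```text
time: 6.4
eef_pos: [557.4, -259.3, 172.8]
tcp_rot: [0.002, 0.006, 1.0, -0.001]
wrist_force: [0.6, -1.9, 7.3]
width: 0.126
grip_force: 20.3
```

>>> {"method": "drive_tool", "body": {
  "rows": [
    [[0.003,0.06,0],[0,0,0.0017],0.05],
    [[0.005,0.12,0],[0,0,0.0035],0.05],
    [[0.008,0.18,0],[0,0,0.0052],0.05],
    [[0.01,0.24,0],[0,0,0.007],0.05],
    [[0.012,0.3,0],[0,0,0.0087],0.05],
    [[0.014,0.36,0],[0,0,0.0105],0.05],
    [[0.016,0.42,0],[0,0,0.0122],0.05],
    [[0.018,0.48,0],[0,0,0.014],0.05],
    [[0.019,0.54,0],[0,0,0.0157],0.05],
    [[0.021,0.6,0],[0,0,0.0175],0.05],
    [[0.021,0.627,0],[0,0,0.0182],0.05],
    [[0.021,0.627,0],[0,0,0.0182],0.05]
  ]
}}

```text
time: 7.4
eef_pos: [555.9, -162.9, 172.7]
tcp_rot: [0.002, 0.019, 1.0, 0.0]
wrist_force: [0.1, 0.4, 9.1]
width: 0.131
grip_force: 20.5
```

```bash
python3 - <<'E'
from h import *
s=shot("w5");print(s["time"],s["eef_pos"],s["tcp_rot"],s["wrist_force"],s["moment"])
c,A,e=wcam("w5");print(e)
im=cv2.imread("pics/w5.png")
b=np.array([574.9,325.7]);t=np.radians(87.72);u=np.array([np.cos(t),np.sin(t)]);v=np.array([-u[1],u[0]])
h=s["eef_pos"][:2]
def P(o,x,y,z): return np.r_[o+x*u+y*v,z]
pts=[P(b,-201,85.5,55),P(b,-170,68,55),P(b,-100,68,55),P(b,-201,-85.5,55),P(h,20,66,50),P(h,100,66,50),P(h,180,66,50)]
uv=wproj("w5",pts);print(uv.round(1))
cv2.imwrite("pics/w5c.png",cv2.resize(im,None,fx=1.4,fy=1.4,interpolation=cv2.INTER_CUBIC))
g=cv2.cvtColor(im,cv2.COLOR_BGR2GRAY)
for q in uv[4:]:
    c0,r0=np.round(q).astype(int); print(c0,r0,g[max(r0-12,0):r0+13,c0].tolist())
E
```

```text
7.4 [ 555.88066343 -162.92771115  172.72253395] [1.63282099e-03 1.92268334e-02 9.99813774e-01 2.84577488e-04] [0.06403689 0.41673932 9.05233375] [ 0.20389949  0.05296571 -0.09715206]
[ 488.03362195 -158.61050972  242.31705091]
[[756.5  96.7]
 [794.2 127.1]
 [907.9 127.2]
 [656.6 337.5]
 [307.8 130.5]
 [433.9 130.7]
 [560.  130.8]]
308 131 [161, 160, 157, 156, 155, 156, 158, 160, 163, 154, 120, 72, 45, 42, 45, 44, 43, 44, 42, 72, 125, 167, 180, 180, 180]
434 131 [161, 163, 160, 160, 160, 157, 157, 160, 159, 162, 156, 129, 80, 44, 43, 43, 43, 45, 43, 42, 62, 116, 171, 186, 187]Traceback (most recent call last):
  File "<stdin>", line 13, in <module>
IndexError: index 560 is out of bounds for axis 1 with size 560
```

```bash
cat >> h.py <<'E'
def edge(tag,cols,r0,r1,z,dark=True):
    "first strong bright->dark row in each column -> world points at height z"
    g=cv2.cvtColor(cv2.imread(f"pics/{tag}.png"),cv2.COLOR_BGR2GRAY).astype(float); out=[]
    for c in cols:
        a=g[r0:r1,c]; d=np.diff(cv2.GaussianBlur(a[:,None],(1,3),0)[:,0]); d=-d if dark else d
        k=d.argmax()
        if d[k]<15: continue
        w=np.clip(d[max(k-2,0):k+3],0,None); out.append([c,r0+.5+(w*np.arange(max(k-2,0),max(k-2,0)+len(w))).sum()/w.sum()])
    return np.array(out)
def fitline(w):
    "robust line: x = a+b*(y-y0) -> heading deg, x at y0"
    vx,vy,x0,y0=cv2.fitLine(w.astype(np.float32),cv2.DIST_HUBER,0,.01,.01).ravel()
    if vy<0: vx,vy=-vx,-vy
    return np.degrees(np.arctan2(vy,vx)),x0,y0,vx/vy
B=np.array([574.9,325.7]);BT=np.radians(87.72);U=np.array([np.cos(BT),np.sin(BT)]);V=np.array([-U[1],U[0]])
E
python3 - <<'E'
from h import *
uv=edge("w5",range(215,520,5),115,145,50)
w=wback("w5",uv,48)[:,:2]; a,x0,y0,k=fitline(w); print(len(uv),"heading",a,"edge bay y",V@(np.array([x0,y0])-B), uv[::10].round(1).tolist())
s=np.load("pics/w5.npz");print("handle lateral in bay",V@(s["p"][:2]-B),U@(s["p"][:2]-B))
E
```

```text
52 heading 87.19907 edge bay y 65.71526755770815 [[260.0, 135.3], [310.0, 129.3], [360.0, 129.8], [410.0, 130.3], [460.0, 130.9], [510.0, 131.5]]
handle lateral in bay -0.434799123014174 -488.9975319108584
```

```bash
cat > chain.py <<'E'
from h import *
from scipy.optimize import least_squares
# final row of each call: shift, turn z; reading x,y,yaw(from q: y-comp small -> 2*qx)
C=[((-1,-.8,-.2),-.183,(295.5,491.5,334.7)),((-.8,-1,0),0,(399.8,364.9,334.4)),((-.4,-.9,0),0,(462.1,231.2,334.2)),((-.73,0,0),0,(569.5,236.5,333.2)),
((0,-1,0),0,(571.8,84.5,334.4)),((0,-1,0),0,(574.8,-65.5,334.6)),((.08,-1,0),0,(566.5,-213.7,334.0)),((.05,-.9,.5),0,(562.2,-347.7,257.7)),((0,-.01,.585),0,(562.9,-351.4,172.7)),((0,0,0),0,(562.5,-352.7,172.8)),((.021,.627,0),.0182,(557.4,-259.3,172.8)),((.021,.627,0),.0182,(555.9,-162.9,172.7))]
def run(a0,C=C,p0=(179.873,650.605,303.935)):
    p=np.array(p0);a=a0;o=[]
    for sft,t,_ in C:
        T=np.array([[-np.sin(a),np.cos(a),0],[np.cos(a),np.sin(a),0],[0,0,-1]])  # a = heading of tool y
        p=p+150*np.array(sft)@T; a=a-t*np.pi/2; o.append((*p,np.degrees(a)))
    return np.array(o)
meas=np.array([m for *_,m in C])
if __name__=="__main__":
    r=least_squares(lambda x:(run(x[0])[:,:2]-meas[:,:2]).ravel(),[np.radians(74.6)])
    o=run(r.x[0]);print(np.degrees(r.x));print(np.c_[o,meas-o[:,:3]].round(2))
E
python3 chain.py
```

```text
[74.20847653]
[[ 2.9156e+02  4.9431e+02  3.3394e+02  9.0680e+01  3.9400e+00 -2.8100e+00
   7.6000e-01]
 [ 4.1332e+02  3.4574e+02  3.3394e+02  9.0680e+01 -1.3520e+01  1.9160e+01
   4.6000e-01]
 [ 4.7492e+02  2.1146e+02  3.3394e+02  9.0680e+01 -1.2820e+01  1.9740e+01
   2.6000e-01]
 [ 5.8441e+02  2.1276e+02  3.3394e+02  9.0680e+01 -1.4910e+01  2.3740e+01
  -7.4000e-01]
 [ 5.8619e+02  6.2770e+01  3.3394e+02  9.0680e+01 -1.4390e+01  2.1730e+01
   4.6000e-01]
 [ 5.8796e+02 -8.7220e+01  3.3394e+02  9.0680e+01 -1.3160e+01  2.1720e+01
   6.7000e-01]
 [ 5.7774e+02 -2.3735e+02  3.3394e+02  9.0680e+01 -1.1240e+01  2.3650e+01
   6.0000e-02]
 [ 5.7184e+02 -3.7243e+02  2.5894e+02  9.0680e+01 -9.6400e+00  2.4730e+01
  -1.2400e+00]
 [ 5.7186e+02 -3.7393e+02  1.7118e+02  9.0680e+01 -8.9600e+00  2.2530e+01
   1.5100e+00]
 [ 5.7186e+02 -3.7393e+02  1.7118e+02  9.0680e+01 -9.3600e+00  2.1230e+01
   1.6200e+00]
 [ 5.6759e+02 -2.7992e+02  1.7118e+02  8.9040e+01 -1.0190e+01  2.0620e+01
   1.6200e+00]
 [ 5.6602e+02 -1.8583e+02  1.7118e+02  8.7400e+01 -1.0120e+01  2.2930e+01
   1.5100e+00]]
```

```bash
python3 - <<'E'
from chain import *
C2=C[3:];m=meas[3:]
f=lambda x:run(x[2],C2,(x[0],x[1],333.9))
r=least_squares(lambda x:np.r_[(f(x)[:,:2]-m[:,:2]).ravel()],[462,231,np.radians(91)],loss="soft_l1")
o=f(r.x);print(r.x[:2],np.degrees(r.x[2]));print(np.c_[o,m-o[:,:3]].round(2))
for t,q in(("w1",None),("w2",0),("w3",3),("w4",4),("w5",8)):
    d=np.load(f"pics/{t}.npz");T=R.from_quat(d["q"],scalar_first=True).as_matrix();print(t,np.degrees(np.arctan2(T[1,1],T[0,1])).round(2), "tilt z",np.degrees(T[:2,2]).round(2))
E
```

```text
[459.50018374 232.89223887] 91.27154286700048
[[ 5.6897e+02  2.3532e+02  3.3390e+02  9.1270e+01  5.3000e-01  1.1800e+00
  -7.0000e-01]
 [ 5.7230e+02  8.5360e+01  3.3390e+02  9.1270e+01 -5.0000e-01 -8.6000e-01
   5.0000e-01]
 [ 5.7563e+02 -6.4600e+01  3.3390e+02  9.1270e+01 -8.3000e-01 -9.0000e-01
   7.0000e-01]
 [ 5.6696e+02 -2.1483e+02  3.3390e+02  9.1270e+01 -4.6000e-01  1.1300e+00
   1.0000e-01]
 [ 5.6246e+02 -3.4997e+02  2.5890e+02  9.1270e+01 -2.6000e-01  2.2700e+00
  -1.2000e+00]
 [ 5.6249e+02 -3.5147e+02  1.7115e+02  9.1270e+01  4.1000e-01  7.0000e-02
   1.5500e+00]
 [ 5.6249e+02 -3.5147e+02  1.7115e+02  9.1270e+01  1.0000e-02 -1.2300e+00
   1.6500e+00]
 [ 5.5726e+02 -2.5751e+02  1.7115e+02  8.9630e+01  1.4000e-01 -1.7900e+00
   1.6500e+00]
 [ 5.5471e+02 -1.6344e+02  1.7115e+02  8.8000e+01  1.1900e+00  5.4000e-01
   1.5500e+00]]
w1 90.77 tilt z [0.04 0.03]
w2 91.17 tilt z [-0.11  0.02]
w3 91.11 tilt z [0.02 0.1 ]
w4 91.2 tilt z [-0.12  0.18]
w5 87.8 tilt z [0.19 0.03]
```

>>> {"method": "drive_tool", "body": {
  "rows": [
    [[-0.001,0.05,-0.001],[0,0,-0.0003],0.05],
    [[-0.002,0.13,-0.002],[0,0,-0.001],0.05],
    [[-0.003,0.21,-0.002],[0,0,-0.0015],0.05],
    [[-0.005,0.29,-0.002],[0,0,-0.002],0.05],
    [[-0.006,0.37,-0.002],[0,0,-0.0025],0.05],
    [[-0.007,0.45,-0.002],[0,0,-0.003],0.05],
    [[-0.008,0.53,-0.002],[0,0,-0.0035],0.05],
    [[-0.01,0.61,-0.002],[0,0,-0.004],0.05],
    [[-0.011,0.69,-0.002],[0,0,-0.0045],0.05],
    [[-0.012,0.75,-0.002],[0,0,-0.005],0.05],
    [[-0.012,0.77,-0.002],[0,0,-0.005],0.05],
    [[-0.012,0.77,-0.002],[0,0,-0.005],0.05]
  ]
}}

```text
time: 8.45
eef_pos: [562.2, -47.2, 172.8]
tcp_rot: [0.002, 0.015, 1.0, 0.001]
wrist_force: [-0.5, 1.1, 7.1]
width: 0.132
grip_force: 20.5
```

```bash
cat >> h.py <<'E'
def avg(tag,n=8):
    "averaged still frame, mean pose with the tool taken as exactly upright"
    S=[];F=[]
    for _ in range(n):
        s=ctrl.sense();S.append(s);F.append(ctrl.grab_frame("wrist").astype(float))
    cv2.imwrite(f"pics/{tag}.png",np.mean(F,0).astype(np.uint8))
    p=np.mean([s["eef_pos"] for s in S],0); q=R.from_quat([s["tcp_rot"] for s in S],scalar_first=True).mean()
    M=q.as_matrix();a=np.arctan2(M[1,1],M[0,1])
    np.savez(f"pics/{tag}.npz",p=p,q=q.as_quat(scalar_first=True))
    print(S[-1]["time"],"pos",p.round(2),"std",np.std([s["eef_pos"] for s in S],0).round(2),"head",np.degrees(a).round(2),"tilt",np.degrees(M[:2,2]).round(2),"F",np.mean([s["wrist_force"] for s in S],0).round(2))
E
python3 - <<'E'
from h import *
avg("w6")
uv=edge("w6",range(300,530,4),115,145,48);w=wback("w6",uv,48)[:,:2];a,x0,y0,k=fitline(w)
print("caddy heading",a,"edge bay y",V@(np.array([x0,y0])-B),"at",y0, uv[::12].round(1).tolist())
s=np.load("pics/w6.npz");h=s["p"][:2];print("handle in bay",U@(h-B),V@(h-B))
print(wproj("w6",[np.r_[B-201*U+85.5*V,55],np.r_[B-201*U-85.5*V,55],np.r_[B-170*U+68*V,55]]).round(1))
cv2.imwrite("pics/w6c.png",cv2.resize(cv2.imread("pics/w6.png"),None,fx=1.4,fy=1.4,interpolation=cv2.INTER_CUBIC))
E
```

```text
8.8 pos [562.11 -48.   172.78] std [0.04 0.38 0.01] head 88.19 tilt [0.18 0.05] F [0.11 0.94 6.88]
caddy heading 87.44957 edge bay y 64.41007102919352 at 42.49533 [[300.0, 129.3], [348.0, 129.9], [396.0, 130.6], [444.0, 131.2], [492.0, 131.9]]
handle in bay -373.9092988511308 -2.087000465254912
[[565.5  95.7]
 [504.  336.8]
 [608.  126.5]]
```

>>> {"method": "drive_tool", "body": {
  "rows": [
    [[0,0.02,0],[0,0,0],0.05],
    [[-0.001,0.045,0],[0,0,0],0.05],
    [[-0.001,0.06,0],[0,0,0],0.05],
    [[-0.001,0.06,0],[0,0,0],0.05]
  ]
}}

```text
time: 9.18
eef_pos: [562.5, -39.3, 172.8]
tcp_rot: [0.002, 0.016, 1.0, 0.0]
wrist_force: [0.3, 0.3, 5.8]
width: 0.134
grip_force: 20.5
```

```bash
python3 - <<'E'
from h import *
avg("w7",5)
uv=edge("w7",range(300,530,4),115,145,48);w=wback("w7",uv,48)[:,:2];a,x0,y0,k=fitline(w)
print("caddy heading",a,"edge bay y",V@(np.array([x0,y0])-B),"at",y0)
s=np.load("pics/w7.npz");h=s["p"][:2];print("handle in bay",U@(h-B),V@(h-B))
P=wproj("w7",[np.r_[B-201*U+85.5*V,55],np.r_[B-201*U-85.5*V,55]]);print(P.round(1))
im=cv2.imread("pics/w7.png")
a=cv2.resize(im[70:160,470:560],None,fx=6.6,fy=6.6,interpolation=cv2.INTER_CUBIC)[:594,:400*1]
A=cv2.resize(im[70:160,500:560],(396,594),interpolation=cv2.INTER_CUBIC);Bm=cv2.resize(im[290:380,460:520],(396,594),interpolation=cv2.INTER_CUBIC)
cv2.imwrite("pics/w7c.png",np.hstack([A,Bm]))
E
```

```text
9.3833 pos [562.52 -39.29 172.78] std [0.01 0.03 0.02] head 88.17 tilt [0.18 0.04] F [0.24 0.4  6.57]
caddy heading 87.47754 edge bay y 64.42205910836506 at 34.499374
handle in bay -365.1934775317633 -2.1525246491988894
[[551.1  95.3]
 [492.6 336.6]]
```

View pics/w7c.png

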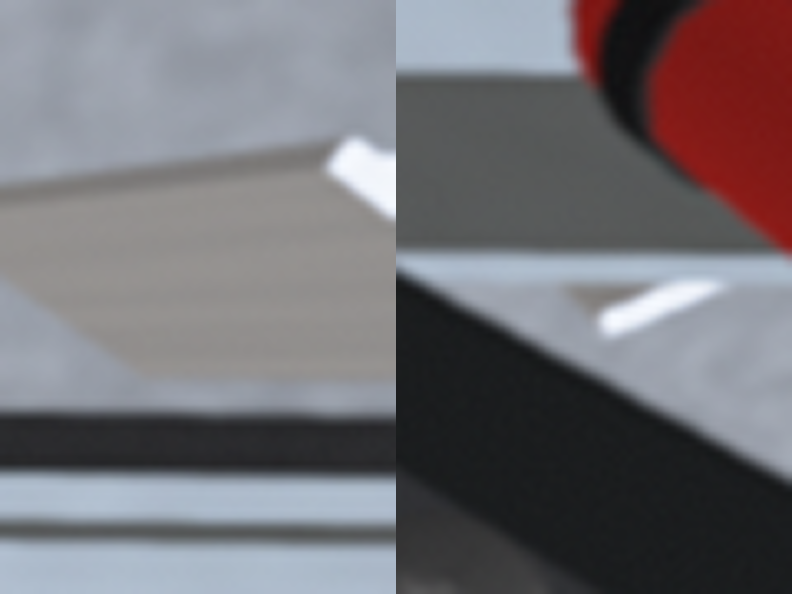

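The left panel shows the near flare tip at image (549.7,95.0). The right panel shows the far tip at (490.6,338.6). Their midpoint puts the caddy about 1 mm right of the bay centre and pointing 0.25° right, so I'll turn gently left while entering.

>>> {"method": "drive_tool", "body": {
  "rows": [
    [[-0.002,0.027,0],[0,0,-0.001],0.05],
    [[-0.004,0.053,0],[0,0,-0.002],0.05],
    [[-0.006,0.08,0],[0,0,-0.003],0.05],
    [[-0.008,0.107,0],[0,0,-0.0042],0.05],
    [[-0.01,0.133,0],[0,0,-0.0053],0.05],
    [[-0.012,0.16,0],[0,0,-0.0064],0.05],
    [[-0.0135,0.187,0],[0,0,-0.0075],0.05],
    [[-0.015,0.213,0],[0,0,-0.0085],0.05],
    [[-0.017,0.24,0],[0,0,-0.0096],0.05],
    [[-0.0186,0.267,0],[0,0,-0.0106],0.05],
    [[-0.0186,0.267,0],[0,0,-0.0106],0.05]
  ]
}}

```text
time: 10.35
eef_pos: [566.6, 1.2, 172.8]
tcp_rot: [0.002, 0.007, 1.0, 0.001]
wrist_force: [-0.2, 1.7, 7.3]
width: 0.127
grip_force: 20.5
```

```bash
cat > m.py <<'E'
import sys
from h import *
t=sys.argv[1]; avg(t,4)
s=np.load(f"pics/{t}.npz");h=s["p"][:2];hl=U@(h-B)
uv=edge(t,range(300,530,4),115,145,48);w=wback(t,uv,48)[:,:2];a,x0,y0,k=fitline(w)
lc=lambda x:np.degrees(0)
loc=lambda w:np.c_[(w-B)@U,(w-B)@V]
L=loc(w); c=np.polyfit(L[:,0],L[:,1],1); print("caddy rel heading",np.degrees(c[0]).round(2),"edge y at handle+90",np.polyval(c,hl+90).round(2),"at nose",np.polyval(c,hl+192).round(2),"nose local",hl+192,"handle lat",V@(h-B))
# near rail inner edge: bright rail top -> dark gap, columns of bay x from -165 up
im=cv2.imread(f"pics/{t}.png");g=cv2.cvtColor(im,cv2.COLOR_BGR2GRAY)
for x in range(-165,20,20):
    q=wproj(t,np.r_[B+x*U+68*V,55])[0]
    if q[0]<555:
        c0,r0=np.round(q).astype(int); print(x,"col",c0,"pred rail row",q[1].round(1),g[r0-10:r0+16,c0].tolist())
E
python3 m.py w8
```

```text
10.5 pos [566.56   0.95 172.78] std [0.03 0.14 0.01] head 89.14 tilt [0.18 0.06] F [0.07 1.34 6.84]
caddy rel heading 0.67 edge y at handle+90 63.37 at nose 64.55 nose local -132.81995974995334 handle lat -4.5882810000186725
-165 col 538 pred rail row 126.1 [247, 247, 247, 246, 243, 242, 244, 244, 245, 246, 242, 213, 163, 155, 162, 158, 131, 83, 47, 41, 44, 43, 43, 40, 40, 62]
```

>>> {"method": "drive_tool", "body": {
  "rows": [
    [[0,0.027,0],[0,0,0],0.05],
    [[-0.001,0.06,0],[0,0,0],0.05],
    [[-0.001,0.093,0],[0,0,0],0.05],
    [[-0.002,0.127,0],[0,0,0],0.05],
    [[-0.002,0.16,0],[0,0,0],0.05],
    [[-0.003,0.193,0],[0,0,0],0.05],
    [[-0.003,0.227,0],[0,0,0],0.05],
    [[-0.004,0.26,0],[0,0,0],0.05],
    [[-0.004,0.293,0],[0,0,0],0.05],
    [[-0.0045,0.333,0],[0,0,0],0.05],
    [[-0.0045,0.333,0],[0,0,0],0.05]
  ]
}}

```text
time: 11.47
eef_pos: [568.2, 51.6, 172.8]
tcp_rot: [0.002, 0.007, 1.0, 0.001]
wrist_force: [0.5, 0.3, 6.1]
width: 0.128
grip_force: 20.4
```

```bash
python3 m.py w9
```

```text
11.6167 pos [568.17  51.22 172.8 ] std [0.01 0.27 0.01] head 89.16 tilt [0.21 0.08] F [0.94 0.29 6.25]
caddy rel heading 0.96 edge y at handle+90 64.07 at nose 65.78 nose local -82.53465044987894 handle lat -4.195035721561811
-165 col 457 pred rail row 124.7 [247, 246, 245, 243, 242, 243, 244, 243, 245, 244, 236, 185, 148, 150, 154, 143, 101, 56, 43, 43, 44, 45, 43, 42, 47, 92]
-145 col 489 pred rail row 125.5 [247, 246, 245, 243, 241, 242, 244, 245, 245, 244, 231, 179, 149, 153, 149, 119, 74, 45, 41, 43, 43, 42, 41, 43, 68, 125]
-125 col 522 pred rail row 126.4 [162, 235, 247, 246, 243, 242, 243, 244, 245, 245, 244, 228, 175, 149, 153, 141, 93, 48, 40, 42, 41, 42, 42, 39, 50, 107]
-105 col 554 pred rail row 127.2 [244, 245, 246, 244, 243, 243, 244, 245, 245, 245, 243, 223, 172, 158, 151, 113, 64, 41, 40, 42, 44, 44, 41, 46, 83, 139]
```

>>> {"method": "drive_tool", "body": {
  "rows": [
    [[0,0.027,0],[0,0,0],0.05],
    [[-0.001,0.067,0],[0,0,0],0.05],
    [[0.0005,0.1,0],[0,0,0.0011],0.05],
    [[0.0019,0.133,0],[0,0,0.0023],0.05],
    [[0.0032,0.167,0],[0,0,0.0034],0.05],
    [[0.0045,0.2,0],[0,0,0.0046],0.05],
    [[0.0056,0.233,0],[0,0,0.0057],0.05],
    [[0.0068,0.267,0],[0,0,0.0068],0.05],
    [[0.0078,0.3,0],[0,0,0.008],0.05],
    [[0.0089,0.333,0],[0,0,0.0091],0.05],
    [[0.0089,0.333,0],[0,0,0.0091],0.05]
  ]
}}

```text
time: 12.58
eef_pos: [567.7, 101.5, 172.8]
tcp_rot: [0.002, 0.014, 1.0, 0.001]
wrist_force: [1.8, 1.6, 6.2]
width: 0.128
grip_force: 20.2
```

```bash
cat >> m.py <<'E'
G=[]
for c in range(300,540,6):
    q=wproj(t,np.r_[B-165*U+68*V,55])[0]
    if c<q[0]: continue
    a=g[110:150,c].astype(float)
    i=np.where((a[:-1]>=200)&(a[1:]<200))[0]; j=np.where((a[:-1]>=100)&(a[1:]<100))[0]; 
    if len(i)==0: continue
    i=i[-1] if not len(j) else i[i<=j[-1]][-1]; j=j[j>=i]
    if not len(j): continue
    j=j[0]; G.append((c,i+(a[i]-200)/(a[i]-a[i+1]),j+(a[j]-100)/(a[j]-a[j+1])))
G=np.array(G)
if len(G):
    gap=(G[:,2]-G[:,1])/1.52; d=(G[:,0]-278.8)/1.57
    k=np.polyfit(d,gap,1); print("gap mm",gap[::5].round(2),"rel rail deg left",-np.degrees(k[0]).round(2),"nose gap",np.polyval(k,192).round(2), "at axle",np.polyval(k,158).round(2))
E
python3 m.py w10 | grep -v col
```

```text
12.7333 pos [567.65 101.17 172.82] std [0.01 0.24 0.02] head 88.34 tilt [0.22 0.09] F [1.67 1.09 5.65]
caddy rel heading 0.13 edge y at handle+90 65.37 at nose 65.59 nose local -32.6433324435406 handle lat -1.6882941039279253
gap mm [2.36 2.25 2.16 2.19 2.11 2.03] rel rail deg left 0.16 nose gap 1.94 at axle 2.04
```

>>> {"method": "drive_tool", "body": {
  "rows": [
    [[0.0004,0.02,0],[0,0,0.0004],0.05],
    [[0.0008,0.04,0],[0,0,0.0008],0.05],
    [[0.0012,0.06,0],[0,0,0.0012],0.05],
    [[0.0015,0.08,0],[0,0,0.0015],0.05],
    [[0.0018,0.095,0],[0,0,0.0018],0.05],
    [[0.0018,0.1,0],[0,0,0.0018],0.05],
    [[0.0018,0.1,0],[0,0,0.0018],0.05],
    [[0.0018,0.1,0],[0,0,0.0018],0.05]
  ]
}}

```text
time: 13.45
eef_pos: [567.7, 115.6, 172.8]
tcp_rot: [0.002, 0.016, 1.0, 0.001]
wrist_force: [2.0, 0.7, 4.2]
width: 0.131
grip_force: 20.2
```

```bash
python3 m.py w11 | grep -v col
```

```text
13.6 pos [567.75 115.6  172.82] std [0.01 0.01 0.01] head 88.14 tilt [0.21 0.07] F [1.04 0.73 5.62]
caddy rel heading -0.08 edge y at handle+90 65.76 at nose 65.63 nose local -18.21533787160851 handle lat -1.2179654853125372
gap mm [2.16 1.88 1.87 1.94 1.99 1.89 1.92] rel rail deg left 0.01 nose gap 1.96 at axle 1.97
```

>>> {"method": "drive_tool", "body": {
  "rows": [
    [[0,0.007,0],[0,0,0],0.05],
    [[0,0.014,0],[0,0,0],0.05],
    [[0,0.021,0],[0,0,0],0.05],
    [[0,0.028,0],[0,0,0],0.05],
    [[0,0.033,0],[0,0,0],0.05],
    [[0,0.033,0],[0,0,0],0.05]
  ]
}}

```text
time: 14.15
eef_pos: [567.9, 120.3, 172.8]
tcp_rot: [0.002, 0.016, 1.0, 0.0]
wrist_force: [0.3, 0.6, 6.6]
width: 0.129
grip_force: 20.3
```

>>> {"method": "drive_tool", "body": {
  "rows": [
    [[0,0.004,0],[0,0,0],0.05],
    [[0,0.008,0],[0,0,0],0.05],
    [[0,0.008,0],[0,0,0],0.05]
  ]
}}

```text
time: 14.4
eef_pos: [567.9, 121.4, 172.8]
tcp_rot: [0.002, 0.016, 1.0, 0.0]
wrist_force: [0.4, -0.1, 6.7]
width: 0.13
grip_force: 20.3
```

>>> {"method": "drive_tool", "body": {
  "rows": [
    [[0,0.003,0],[0,0,0],0.05],
    [[0,0.007,0],[0,0,0],0.05],
    [[0,0.007,0],[0,0,0],0.05]
  ]
}}

```text
time: 14.65
eef_pos: [568.0, 122.4, 172.8]
tcp_rot: [0.002, 0.016, 1.0, 0.0]
wrist_force: [1.2, -0.8, 6.1]
width: 0.128
grip_force: 20.3
```

>>> {"method": "drive_tool", "body": {
  "rows": [
    [[0,0.002,0],[0,0,0],0.05],
    [[0,0.004,0],[0,0,0],0.05],
    [[0,0.004,0],[0,0,0],0.05]
  ]
}}

```text
time: 14.9
eef_pos: [568.0, 122.9, 172.8]
tcp_rot: [0.002, 0.016, 1.0, 0.0]
wrist_force: [0.4, -1.6, 6.1]
width: 0.13
grip_force: 20.3
```

>>> {"method": "drive_tool", "body": {
  "rows": [
    [[0,0.002,0],[0,0,0],0.05],
    [[0,0.004,0],[0,0,0],0.05],
    [[0,0.004,0],[0,0,0],0.05]
  ]
}}

```text
time: 15.15
eef_pos: [568.0, 123.5, 172.8]
tcp_rot: [0.002, 0.016, 1.0, 0.0]
wrist_force: [-0.2, -0.2, 7.0]
width: 0.129
grip_force: 20.3
```

>>> {"method": "drive_tool", "body": {
  "rows": [
    [[0,0.002,0],[0,0,0],0.05],
    [[0,0.004,0],[0,0,0],0.05],
    [[0,0.004,0],[0,0,0],0.05]
  ]
}}

```text
time: 15.4
eef_pos: [568.0, 124.0, 172.8]
tcp_rot: [0.002, 0.016, 1.0, 0.0]
wrist_force: [0.6, -0.3, 6.3]
width: 0.132
grip_force: 20.3
```

No contact yet.

>>> {"method": "drive_tool", "body": {
  "rows": [
    [[0,0.003,0],[0,0,0],0.05],
    [[0,0.006,0],[0,0,0],0.05],
    [[0,0.006,0],[0,0,0],0.05]
  ]
}}

```text
time: 15.65
eef_pos: [568.1, 124.1, 172.8]
tcp_rot: [0.002, 0.017, 1.0, -0.0]
wrist_force: [0.7, -2.5, 6.2]
width: 0.128
grip_force: 20.3
```

>>> {"method": "drive_tool", "body": {
  "rows": [
    [[0,0.002,0],[0,0,0],0.05],
    [[0,0.005,0],[0,0,0],0.05],
    [[0,0.005,0],[0,0,0],0.05]
  ]
}}

```text
time: 15.9
eef_pos: [568.1, 124.1, 172.8]
tcp_rot: [0.002, 0.017, 1.0, -0.001]
wrist_force: [0.5, -3.9, 5.5]
width: 0.134
grip_force: 20.3
```

Contact found: the position holds at y = 124.1 and the push is building at about 2 N/mm. I'll build it to about 7 N and hold.

>>> {"method": "drive_tool", "body": {
  "rows": [
    [[0,0.004,0],[0,0,0],0.05],
    [[0,0.008,0],[0,0,0],0.05],
    [[0,0.011,0],[0,0,0],0.05],
    [[0,0.011,0],[0,0,0],0.05],
    [[0,0.011,0],[0,0,0],0.05]
  ]
}}

```text
time: 16.32
eef_pos: [568.2, 124.3, 172.8]
tcp_rot: [0.002, 0.017, 1.0, -0.001]
wrist_force: [0.4, -5.7, 7.8]
width: 0.133
grip_force: 20.3
```

```bash
python3 m.py w12 | grep -v col
```

```text
16.4667 pos [568.19 124.28 172.84] std [0.01 0.01 0.  ] head 88.0 tilt [ 0.17 -0.17] F [ 0.39 -6.2   7.42]
caddy rel heading -0.38 edge y at handle+90 65.82 at nose 65.15 nose local -9.525870422949055 handle lat -1.311439823708966
gap mm [2.11 2.09 1.96 1.89 2.12 2.12 2.19] rel rail deg left -0.05 nose gap 2.13 at axle 2.1
```

>>> {"method": "drive_tool", "body": {
  "rows": [
    [[0,0.003,0],[0,0,0],0.05],
    [[0,0.005,0],[0,0,0],0.05],
    [[0,0.005,0],[0,0,0],0.05],
    [[0,0.005,0],[0,0,0],0.05],
    [[0,0.005,0],[0,0,0],0.05],
    [[0,0.005,0],[0,0,0],0.05],
    [[0,0.005,0],[0,0,0],0.05]
  ]
}}

```text
time: 17.1
eef_pos: [568.2, 124.4, 172.8]
tcp_rot: [0.001, 0.018, 1.0, -0.002]
wrist_force: [0.6, -7.8, 7.0]
width: 0.126
grip_force: 20.4
```

>>> {"method": "drive_tool", "body": {
  "rows": [
    [[0,0,0],[0,0,0],0.05],
    [[0,0,0],[0,0,0],0.05],
    [[0,0,0],[0,0,0],0.05],
    [[0,0,0],[0,0,0],0.05],
    [[0,0,0],[0,0,0],0.05],
    [[0,0,0],[0,0,0],0.05],
    [[0,0,0],[0,0,0],0.05],
    [[0,0,0],[0,0,0],0.05],
    [[0,0,0],[0,0,0],0.05],
    [[0,0,0],[0,0,0],0.05],
    [[0,0,0],[0,0,0],0.05],
    [[0,0,0],[0,0,0],0.05]
  ]
}}

```text
time: 18.1
eef_pos: [568.2, 124.3, 172.8]
tcp_rot: [0.001, 0.018, 1.0, -0.002]
wrist_force: [0.1, -7.1, 7.0]
width: 0.129
grip_force: 20.4
```

>>> {"method": "drive_tool", "body": {
  "rows": [
    [[0,-0.004,0],[0,0,0],0.05],
    [[0,-0.008,0],[0,0,0],0.05],
    [[0,-0.012,0],[0,0,0],0.05],
    [[0,-0.015,0],[0,0,0],0.05],
    [[0,-0.015,0],[0,0,0],0.05]
  ]
}}

```text
time: 18.52
eef_pos: [568.2, 124.1, 172.9]
tcp_rot: [0.002, 0.017, 1.0, -0.001]
wrist_force: [0.6, -3.7, 7.1]
width: 0.13
grip_force: 20.3
```

>>> {"method": "drive_tool", "body": {
  "rows": [
    [[0,0,0],[0,0,0],0.2],
    [[0,0,0],[0,0,0],0.3],
    [[0,0,0],[0,0,0],0.45],
    [[0,0,0],[0,0,0],0.45],
    [[0,0,0],[0,0,0],0.45],
    [[0,0,0],[0,0,0],0.45]
  ]
}}

```text
time: 19.02
eef_pos: [566.6, 126.2, 171.2]
tcp_rot: [-0.0, 0.016, 1.0, 0.0]
wrist_force: [0.4, 0.6, 0.1]
width: 0.452
grip_force: 0.0
```

Released cleanly. Next I'll lift straight up and check.

>>> {"method": "drive_tool", "body": {
  "rows": [
    [[0,0,-0.05],[0,0,0],0.45],
    [[0,0,-0.15],[0,0,0],0.45],
    [[0,0,-0.35],[0,0,0],0.45],
    [[0,0,-0.6],[0,0,0],0.45],
    [[0,0,-0.8],[0,0,0],0.45],
    [[0,0,-0.8],[0,0,0],0.45],
    [[0,0,-0.8],[0,0,0],0.45]
  ]
}}

```text
time: 19.6
eef_pos: [567.7, 126.1, 294.0]
tcp_rot: [0.002, 0.016, 1.0, 0.001]
wrist_force: [-0.4, 0.2, -0.8]
width: 0.453
grip_force: 0.0
```

```bash
python3 - <<'E'
from h import *
s=shot("w13");print(s["time"],s["eef_pos"],s["wrist_force"])
# bar position after release vs before (bar centre column near image row of bar), height 115
def bar(tag,rows):
    g=cv2.cvtColor(cv2.imread(f"pics/{tag}.png"),cv2.COLOR_BGR2GRAY)
    return g
h=np.array([568.2,124.3])
im=cv2.imread("pics/w13.png")
q=wproj("w13",[np.r_[h+30*V,115],np.r_[h+192*U+40*V,52],np.r_[h+90*U+66*V,50]]);print(q.round(1))
g=cv2.cvtColor(im,cv2.COLOR_BGR2GRAY); c,r=np.round(q[0]).astype(int);print(c,g[r,c-14:c+15].tolist())
c,r=np.round(q[1]).astype(int);
print(c,r,g[r,c-20:c+20].tolist() if c<540 else "")
E
```

```text
19.6 [567.68195229 126.06704832 293.95002612] [-0.41076648  0.24192069 -0.77927657]
[[274.8 174. ]
 [457.9 156.6]
 [362.7 130.2]]
275 [126, 92, 53, 35, 35, 60, 104, 135, 142, 148, 164, 172, 173, 172, 171, 169, 170, 171, 170, 167, 160, 143, 135, 145, 156, 159, 158, 157, 156]
458 157 [45, 44, 43, 45, 44, 45, 41, 41, 42, 45, 42, 42, 43, 47, 45, 47, 46, 46, 45, 48, 48, 47, 48, 47, 51, 46, 51, 52, 55, 60, 65, 71, 74, 77, 94, 123, 150, 169, 196, 221]
```

The handle is where it was left, within a pixel. The nose meets the stop with no gap visible in the pixels, and the arm is clear. Handing in.

```bash
python3 -c "
from plant import ctrl
print(ctrl.job_done())"
```

```text
the job is handed in; nothing more can be done
None
```

The caddy is parked nose first in the aluminium bay. I pressed it square against the stop at about 7 N for over a second, let go, and handed in at about 19.6 s; I did not check the castors directly in a picture.

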